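Turn over the striped calibration plate on its inspection stand

ROBOT

A 7-joint arm with a two-finger parallel gripper is mounted at the origin on the work surface. World frame = base frame: x ahead of the robot, y to its left, z up, the work surface at z = 0. Lengths are in m, angles in rad, forces in N, time in s.
With the tool pointing down it reaches from about 0.425 to 1.025 m from the base axis. Payload 9.4 kg.
Tool frame: the origin (TCP) lies on the centre line of the jaws, within the pads' length; the fingertips stand env.nose_length ahead of it and the grasp point (between the pads) lies 6 mm ahead of it (env.nose_length is the distance from the TCP to the fingertips, in m); z points along the fingers, y is the line along which they close (so a half turn about z gives the same grasp; the last joint's range is limited). The gripper opens to 93 mm and grips with 3 to 60 N. Pads are 15 mm wide; open, the fingers measure 128 mm over their backs; the gripper's body (75 mm by 188 mm) begins 65 mm behind the grasp point.
Start: joints at [-1.422, 0.599, -0.003, 1.599, 0.002, 0.943, -0.08], TCP at [0.162, 0.707, 0.244] pointing down, gripper open.
Joint ranges: [-2.57, 2.57], [-0.35, 1.97], [-1.29, 1.29], [0.11, 2.56], [-1.05, 4.19], [0.11, 1.86], [-2.63, 2.63]. Speed limits (rad/s): [2.22, 2.22, 3.01, 3.01, 3.14, 3.14, 3.14].

INTERFACE

Orientations are given as a rotation vector (axis times angle).
In Python, from plant import state, camera, camera_params, env gives the robot as it stands.
- The arm moves only by the shell command python3 -m jog 'ROWS' [FORCE]. ROWS is JSON, a list of rows, each a list of 7 numbers: the gripper's target within -1 to 1 (shut at 1, half-way at 0, fully open at -1), then the shift along the tool's x, y, z in mm, then the turn, a rotation vector about the tool's x, y, z in degrees. A call has exactly 5 rows; each row is the pose to reach, as a shift and turn from the pose commanded when the call began, along the tool's axes at that moment; what a row does not reach only later rows make up. A row lasts 1/12 s, in which the tool goes at most 41.7 mm and 7.16 degrees, less where a joint would pass 70% of its speed; a pose out of reach is approached as far as the arm can. A call with a gripper value outside its range is refused whole. The fingers move at their own pace and stop on an object; FORCE is the grip in N (left out, the last holds). Time passes only in rows, so rows that repeat a pose let the fingers close, or fill a call up. It gives the time, the measured TCP pose, the force, the opening and the grip force at its end, in the units of the state.
- state(): the state, without advancing time (a new reading comes with each control period).
- camera(name): name is "scene" or "top" or "wrist"; returns the picture (420x560x3 uint8, red, green, blue); there is no depth.
- camera_params(name): a dict with "vertical_fov" (degrees; the focal length in pixels is half the picture's height over the tangent of half this angle, whatever the lens; pixels are square), "cx", "cy" (the principal point, pixels), "D" ([k1, k2, p1, p2, k3] as OpenCV has them; the pictures are not rectified), "cam_to_world" (4x4, takes a point from camera to world coordinates); the wrist camera has in their place "T_tool_cam" (4x4, takes a point from camera to tool coordinates, whose origin is the TCP and whose axes are the flange's). Camera axes: x right, y down, z forward; pixel columns grow to the right and rows downward; lengths in m; the calibration is good to about 2 mm. A picture is of the moment at which its call begins: read the wrist's pose just before it. camera_params takes no time and is no camera call.
- env.sign_off(): hands the job in; it is judged then, once.
The state is a dict: "time": time; "joint_positions": joint angles; "qd": joint speeds; "joint_efforts": joint torques, N m; "tcp_pos": TCP position; "tool_rot": TCP orientation; "force": force on the tool from outside, world axes, zero at the start; "ft_torque": the same for the moment, N m; "width": opening from 0.0 (shut) to 1.0 (fully open); "grip_force": force on a finger pad.
Only numpy, scipy, OpenCV 4.12 (cv2) and the standard library are available. Lean on these libraries where they do the work, as an engineer would, in place of code of your own. Each camera call takes 0.05 s, during which the arm holds its last target. There are 200 camera calls.

TASK

The yellow-and-black striped calibration plate lies, stripes outward, on one slope of a roof-shaped inspection stand. Slide it lengthwise along its slope until one end sticks well out past the end of the stand, so that a finger can get under it; then take it by that end and turn it over the ridge onto the same stand's other slope: white back outward, long edge on the ledge, let go and at rest. Do not let it fall to the table, and leave the blue plate on the other stand where it is.

Things in the scene. Friction and masses are not known exactly. Their poses are not given: they have to be found in the camera images.
- striped_plate: loose plate 170 x 100 x 12 mm, 0.12-0.25 kg. Origin at its centre; x along the 170, y along the 100, z through the 12 mm. +z face yellow with 5 black bars across, back (-z) and edges white. Starts on the +y slope of stand_a, +z outward, +y pointing down the slope, lower long edge on the ledge. At most 5 mm overhangs at first, so no finger gets under it.
- stand_a: fixed roof-shaped aluminium stand with the striped plate. Origin under its base's centre, on the table; x along the ridge, z up. Slopes to +y and -y alike, 50 deg from level, x -90 to 90 mm; face from y 74, z 45 (top of the black ledge, 22 mm deep, square to the face) up to y 5, z 128; ridge below z 133. Past the ends nothing stands above z 15. A seated plate's centre: y +-47, z 87.
- blue_plate: bystander: same size, frame and lie as the striped plate, but plain blue +z face and white back, on the +y slope of stand_b. Not to be moved.
- stand_b: the other stand, with the blue plate; same shape, size and frame as stand_a. Either stand may be on the robot's left. A plate with an end overhanging stays put on a slope as long as its centre is on it (well inside x +-90 mm).

How it is judged:
On the way:
1. the striped plate, still lying on its slope with the stripes outward, has been slid lengthwise until one end sticks out at least 35 mm past the end of the stand ((x of striped_plate in the frame of stand_a above 0.04 m or x of striped_plate in the frame of stand_a below -0.04 m) and y of striped_plate in the frame of stand_a between 0.035 and 0.062 m and z of striped_plate in the frame of stand_a between 0.075 and 0.1 m and angle between striped_plate's own z axis and vertical between 0.698 and 1.047 rad and contact force between striped_plate and stand_a above 0.2 N), for 0.1 s.
At the end, for the whole second after the job is handed in: The striped plate rests on the -y slope of stand_a, white back outward, stripes against the slope, lying flat on it and along the ledge within 10 degrees, its centre within 13 mm in height and sideways of a plate seated on the ledge, anywhere along the slope (an end may stick out) (x of striped_plate in the frame of stand_a between -0.09 and 0.09 m and y of striped_plate in the frame of stand_a between -0.06 and -0.034 m and z of striped_plate in the frame of stand_a between 0.074 and 0.1 m and angle between striped_plate's own z axis and vertical between 2.094 and 2.443 rad and angle between the x axis of striped_plate and the x axis of stand_a, either way round below 0.175 rad and contact force between striped_plate and stand_a above 0.2 N and linear speed of striped_plate below 0.02 m/s); the robot touches nothing.
It fails at once if the blue plate was moved by more than 15 mm (distance of blue_plate from where it was at the start of the episode above 0.015 m).
It fails at once if the striped plate fell from its stand towards the table (height (world z) of striped_plate below 0.04 m).
It also fails if it takes over 58 s, if anything falls off the work surface, if the arm or the gripper's body presses on something with over 40 N, if the wrist force passes 120 N, or if a joint passes its speed limit or range.

## Working session

There is one attempt and no reset: what is moved stays moved. The work goes in short steps, Python scripts to look and compute and a shell command to move; the robot and the scene stay as the last step left them, time stands still between calls to the robot, and variables do not carry over. Pictures are saved under pics/ and viewed, at most 13 in all, crops included, and the job is handed in when it is done.

```bash
ls; mkdir -p pics; python3 - <<'E'
from plant import state,camera,camera_params,env
import cv2,numpy as np
print(state()); print(env.nose_length)
a=camera("scene");b=camera("top");
for n in("scene","top","wrist"):
    print(n,camera_params(n))
np.save("s.npy",a);np.save("t.npy",b)
im=np.hstack([a,b]);cv2.imwrite("pics/a1.png",a[:,:,::-1]);cv2.imwrite("pics/b1.png",b[:,:,::-1])
E
```

```text
pics
{'time': 0.0, 'joint_positions': array([-1.42170039,  0.6001413 , -0.00257785,  1.60012359,  0.00176744,
        0.94285579, -0.07981316]), 'qd': array([-0.00018568, -0.00154667, -0.00204572, -0.00154823, -0.00013101,
        0.00195549, -0.0005042 ]), 'joint_efforts': array([ 4.38368243e-04, -7.65072441e+01,  1.49771377e+00, -2.52363199e+01,
       -5.23883058e-02,  1.67416729e-02,  1.47111991e-04]), 'tcp_pos': array([0.16220091, 0.70617374, 0.24274997]), 'tool_rot': array([-3.53832146e-01, -3.12152431e+00,  2.39380150e-03]), 'force': array([-0.10957773,  0.33998512,  0.50415841]), 'ft_torque': array([-0.01143271,  0.00675648,  0.00211223]), 'grip_force': 0.0, 'width': 0.9935320721058328}
0.025
scene {'vertical_fov': 42.528272625257536, 'cx': 283.52610892664893, 'cy': 202.11394536498915, 'D': array([-0.13506569,  0.        ,  0.        ,  0.        ,  0.        ]), 'cam_to_world': array([[ 0.82936908,  0.39275195, -0.39735733,  0.92481872],
       [ 0.55845978, -0.60367456,  0.56894613, -0.51965021],
       [-0.01641981, -0.69377441, -0.72000518,  0.78694186],
       [ 0.      
[... 299 characters left out ...]
  [-0.99983615, -0.01798734, -0.00203308,  0.0221327 ],
       [ 0.0045514 , -0.1410955 , -0.98998553,  0.97830282],
       [ 0.        ,  0.        ,  0.        ,  1.        ]])}
wrist {'vertical_fov': 65.9328925666354, 'cx': 283.4155703489942, 'cy': 210.9492868259661, 'D': array([0.02438759, 0.        , 0.        , 0.        , 0.        ]), 'T_tool_cam': array([[-4.25247912e-05, -9.66452981e-01, -2.56843599e-01,
         7.14522530e-02],
       [ 9.99999620e-01, -2.64855198e-04,  8.31032277e-04,
        -1.94436107e-04],
       [-8.71179983e-04, -2.56843465e-01,  9.66452624e-01,
        -1.41889903e-01],
       [ 0.00000000e+00,  0.00000000e+00,  0.00000000e+00,
         1.00000000e+00]])}
```

View pics/a1.png

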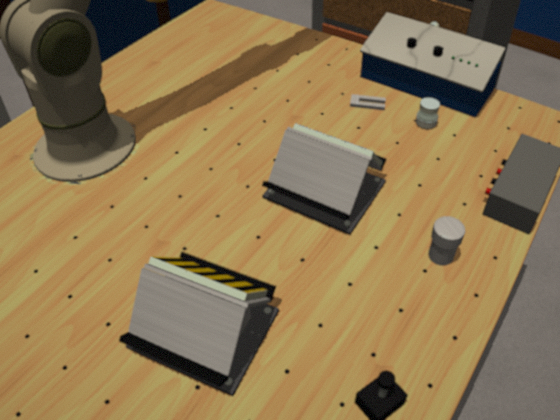

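View pics/b1.png

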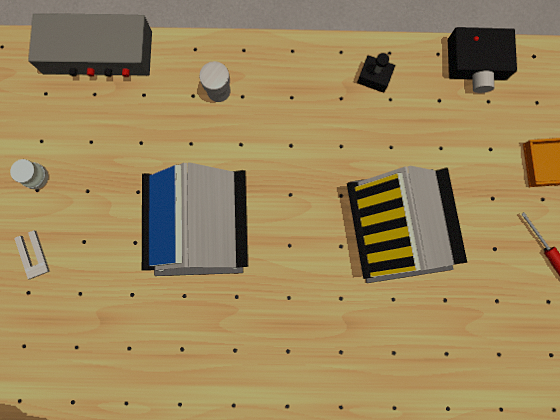

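The scene shows the striped plate on the stand at the robot's right. In the top picture the plate spans about (356,188)-(414,273), with its +y slope facing world +y, and the blue plate is at about (165,220). Next I measure both the plate and the stand.

```bash
cat > h.py <<'E'
import numpy as np,cv2
from plant import state,camera,camera_params,env
from scipy.spatial.transform import Rotation as R
def K(p,h=420):
    f=h/2/np.tan(np.radians(p["vertical_fov"]/2));return np.array([[f,0,p["cx"]],[0,f,p["cy"]],[0,0,1]])
def ray(name,uv,T=None):
    p=camera_params(name); T=p["cam_to_world"] if T is None else T
    n=cv2.undistortPoints(np.float64(uv).reshape(-1,1,2),K(p),p["D"]).reshape(-1,2)
    return T[:3,3],np.c_[n,np.ones(len(n))]@T[:3,:3].T
def onz(name,uv,z,T=None):
    o,d=ray(name,uv,T);return o+d*((z-o[2])/d[:,2])[:,None]
E
python3 - <<'E'
from h import *
t=np.load("t.npy");hsv=cv2.cvtColor(t,cv2.COLOR_RGB2HSV)
m=cv2.inRange(hsv,(20,170,90),(35,255,255));m[:,:340]=0;m[:,430:]=0;m[:165]=0;m[285:]=0
n,l,st,c=cv2.connectedComponentsWithStats(m)
for i in range(1,n):
    if st[i,4]>40:
        b=cv2.boxPoints(cv2.minAreaRect(np.argwhere(l==i)[:,::-1].astype(np.float32)));b=b[np.argsort(b[:,0])]
        L=b[:2].mean(0);Rr=b[2:].mean(0)
        print(st[i],L,Rr,onz("top",[L],.0526)[0].round(4),onz("top",[Rr],.1292)[0].round(4))
cr=cv2.resize(t[150:300,330:480],None,fx=4,fy=4,interpolation=cv2.INTER_CUBIC)
cv2.imwrite("pics/c1.png",cr[:,:,::-1])
E
```

```text
[355 174  43  17 183] [354.68655 189.02034] [397.13937 175.43544] [ 0.6029 -0.1199  0.0526] [ 0.6133 -0.1815  0.1292]
[357 187  45  22 436] [357.16986 204.09433] [400.35852 191.7547 ] [ 0.5745 -0.1245  0.0526] [ 0.5848 -0.1866  0.1292]
[360 207  45  20 441] [360.26474 222.05882] [404.02945 211.11766] [ 0.5409 -0.1301  0.0526] [ 0.5514 -0.1923  0.1292]
[364 226  45  19 448] [363.76663 239.89128] [407.764   230.62868] [ 0.508  -0.1364  0.0526] [ 0.5181 -0.1981  0.1292]
[367 246  46  18 454] [367.1245  258.66412] [411.5019  250.34338] [ 0.4736 -0.1423  0.0526] [ 0.4847 -0.2038  0.1292]
[370 266  46  10 190] [369.98004 273.86002] [414.78003 267.46   ] [ 0.446  -0.1474  0.0526] [ 0.4561 -0.2088  0.1292]
```

View pics/c1.png

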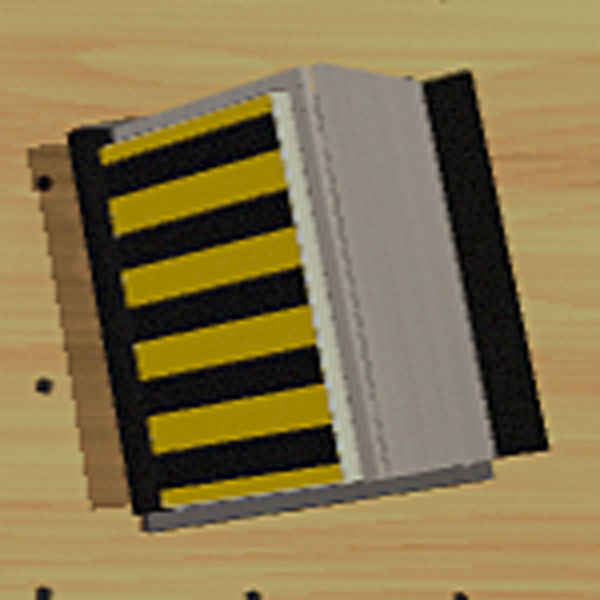

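The crop shows the plate flush on its slope. The stand's -y ledge outer edge runs from about (448,168) to (467,262) in full-picture pixels, so I can get the stand frame from it.

```bash
cat >> h.py <<'E'
X=np.array([.9856,.169,0]);Y=np.array([-.169,.9856,0]);Z=np.array([0,0,1.])
def stand():
    return np.load("st.npy")
def goal(xyz,tilt):
    """TCP at stand-frame xyz (m), tool z leaning tilt deg towards stand +y from straight down; prints shift/turn in tool axes"""
    s=state();c=stand();S=np.c_[X,Y,Z]
    p=c+S@np.array(xyz);t=np.radians(tilt)
    z=S@np.array([0,np.sin(t),-np.cos(t)]);x=-X;Rg=np.c_[x,np.cross(z,x),z]
    R0=R.from_rotvec(s["tool_rot"]).as_matrix()
    print("world",p.round(3),"shift mm",(R0.T@(p-s["tcp_pos"])*1e3).round(1),"turn deg",np.degrees(R.from_matrix(R0.T@Rg).as_rotvec()).round(1))
def where():
    s=state();S=np.c_[X,Y,Z];print("t",round(s["time"],2),"tcp stand mm",(S.T@(s["tcp_pos"]-stand())*1e3).round(1),"F stand",(S.T@s["force"]).round(1),"w",round(s["width"],3),"g",round(s["grip_force"],1),"q",s["joint_positions"].round(2))
def slope(s,n,side=1):
    "stand y,z of a point s mm below the plate centre along the slope, n mm above the face"
    y=42.4+.643*s+.766*n; z=83.1-.766*s+.643*n
    return side*y/1e3,z/1e3
E
python3 - <<'E'
from h import *
pc=np.array([.5303,-.1688,0])
e=onz("top",[(330+470/4,150+72/4),(330+548/4,150+450/4)],.0591)
r=onz("top",[(330+306/4,150+68/4),(330+382/4,150+478/4)],.133)
l=onz("top",[(330+68/4,150+128/4),(330+136/4,150+514/4)],.0591)
for n,a,y in(("ledge-",e,-.0909),("ridge",r,0),("ledge+",l,.0909)):
    print(n,a.round(4).tolist(),"len",np.linalg.norm(a[0]-a[1]).round(4),"centre",(a.mean(0)-y*Y)[:2].round(4))
print("from plate y:",(pc-.047*Y).round(4))
E
```

```text
ledge- [[0.645, -0.2931, 0.0591], [0.4693, -0.3236, 0.0591]] len 0.1783 centre [ 0.5418 -0.2187]
ridge [[0.6276, -0.197, 0.133], [0.4529, -0.2256, 0.133]] len 0.177 centre [ 0.5402 -0.2113]
ledge+ [[0.6147, -0.1047, 0.0591], [0.4373, -0.1353, 0.0591]] len 0.18 centre [ 0.5414 -0.2096]
from plate y: [ 0.5382 -0.2151  0.    ]
```

```bash
python3 - <<'E'
from h import *
np.save("st.npy",np.array([.541,-.2147,0]))
s=state();R0=R.from_rotvec(s["tool_rot"]).as_matrix()
print("via",(R0.T@(np.array([.6,.3,.32])-s["tcp_pos"])*1e3).round(0))
print(slope(-25,22)); goal((-.13,-.02,.25),0)
E
```

```text
via [-518. -298.  -77.]
(0.043177, 0.116396)
world [ 0.416 -0.256  0.25 ] shift mm [-463.  -881.4   -5.9] turn deg [ -0.1  -0.  -22.7]
```

```bash
python3 -m jog '[[1,-520,-298,-77,0,0,0],[1,-520,-298,-77,0,0,0],[1,-520,-298,-77,0,0,0],[1,-520,-298,-77,0,0,0],[1,-520,-298,-77,0,0,0]]' 20; python3 -c "
from h import *
where();goal((-.13,-.03,.28),0)"
```

```text
time: 0.52
tcp_pos: [0.3151, 0.5646, 0.27]
tool_rot: [-0.353, -3.122, 0.001]
force: [1.3, 0.2, -0.6]
width: 0.692
grip_force: 0.0
t 0.52 tcp stand mm [-91.  806.3 270. ] F stand [ 1.4  0.  -0.6] w 0.692 g 0.0 q [-1.15  0.48 -0.    1.76  0.    0.9   0.19]
world [ 0.418 -0.266  0.28 ] shift mm [-286.  -786.9   -9.4] turn deg [ -0.   -0.  -22.6]
```

```bash
python3 -m jog '[[1,-338,-194,-50,0,0,-20],[1,-338,-194,-50,0,0,-20],[1,-338,-194,-50,0,0,-20],[1,-338,-194,-50,0,0,-20],[1,-338,-194,-50,0,0,-20]]' >/dev/null; python3 -c "
from h import *
where();goal((-.13,-.03,.28),0)"
```

```text
t 0.93 tcp stand mm [ 34.9 642.1 296.7] F stand [0.3 0.5 0.7] w 0.332 g 0.0 q [-0.77  0.43 -0.08  1.76  0.04  0.95  0.83]
world [ 0.418 -0.266  0.28 ] shift mm [ 133.8 -678.9   16.9] turn deg [-0.  -0.  -2.6]
```

```bash
J="python3 -m jog"; python3 -m jog '[[1,0,-680,17,0,0,-3],[1,0,-680,17,0,0,-3],[1,0,-680,17,0,0,-3],[1,0,-680,17,0,0,-3],[1,0,-680,17,0,0,-3]]' >/dev/null;python3 -m jog '[[1,0,-470,0,0,0,0],[1,0,-470,0,0,0,0],[1,0,-470,0,0,0,0],[1,0,-470,0,0,0,0],[1,0,-470,0,0,0,0]]' >/dev/null; python3 -c "
from h import *
where();goal((-.13,-.03,.28),30)"
```

```text
t 1.77 tcp stand mm [ 25.  225.8 291.5] F stand [0.9 0.7 0.1] w 0.006 g 0.0 q [-0.13  0.31 -0.    1.99  0.    0.84  1.62]
world [ 0.418 -0.266  0.28 ] shift mm [ 156.5 -254.9   11.5] turn deg [-30.   -0.1   0.3]
```

```bash
python3 -m jog '[[1,150,-255,11,-30,0,0],[1,150,-255,11,-30,0,0],[1,150,-255,11,-30,0,0],[1,150,-255,11,-30,0,0],[1,150,-255,11,-30,0,0]]' >/dev/null; python3 -c "
from h import *
where();goal((-.13,-.03,.25),40)"
```

```text
t 2.18 tcp stand mm [-63.6  73.9 285.3] F stand [ 1.4 -1.8 -0.5] w 0.004 g 0.0 q [ 0.52  0.43 -0.07  1.93 -0.44  1.14  2.45]
world [ 0.418 -0.266  0.25 ] shift mm [  67.4 -106.9  -22. ] turn deg [-9.7  0.   0.5]
```

```bash
sed -i 's/x=-X;/x=X;/' h.py; R='[[1,0,0,0,0,0,7],[1,0,0,0,0,0,14],[1,0,0,0,0,0,21],[1,0,0,0,0,0,28],[1,0,0,0,0,0,35]]'; 
python3 -m jog '[[1,0,0,0,0,0,7],[1,0,0,0,0,0,14],[1,0,0,0,0,0,21],[1,0,0,0,0,0,28],[1,0,0,0,0,0,35]]' >/dev/null
python3 -m jog '[[1,0,0,0,0,0,7],[1,0,0,0,0,0,14],[1,0,0,0,0,0,21],[1,0,0,0,0,0,28],[1,0,0,0,0,0,35]]' >/dev/null
python3 -m jog '[[1,0,0,0,0,0,7],[1,0,0,0,0,0,14],[1,0,0,0,0,0,21],[1,0,0,0,0,0,28],[1,0,0,0,0,0,35]]' >/dev/null
python3 -m jog '[[1,0,0,0,0,0,7],[1,0,0,0,0,0,14],[1,0,0,0,0,0,21],[1,0,0,0,0,0,28],[1,0,0,0,0,0,35]]' >/dev/null
python3 -m jog '[[1,0,0,0,0,0,7],[1,0,0,0,0,0,14],[1,0,0,0,0,0,21],[1,0,0,0,0,0,28],[1,0,0,0,0,0,35]]' >/dev/null
python3 -c "
from h import *
where();goal((-.13,.0,.2),40)"
```

```text
t 4.27 tcp stand mm [-63.7  74.5 283.9] F stand [0.3 0.4 0.1] w 0.002 g 0.0 q [-0.    0.5   0.69  1.97 -0.67  1.3  -0.27]
world [ 0.413 -0.237  0.2  ] shift mm [-75.1 100.4  35.6] turn deg [10.   0.6  4.9]
```

```bash
python3 -m jog '[[1,-75,100,35,10,0,5],[1,-75,100,35,10,0,5],[1,-75,100,35,10,0,5],[1,-75,100,35,10,0,5],[1,-75,100,35,10,0,5]]' >/dev/null; python3 -c "
from h import *
where();goal((-.12,.0432,.1164),40)"
```

```text
t 4.68 tcp stand mm [-130.9   -1.6  198.9] F stand [1.5 0.6 0.9] w 0.004 g 0.0 q [ 0.28  0.72  0.64  1.95 -0.7   1.39 -0.05]
world [ 0.415 -0.192  0.116] shift mm [12.  18.8 91.8] turn deg [-0.1  0.7 -0.1]
```

```bash
python3 -m jog '[[1,3,19,20,0,0.5,0],[1,6,19,45,0,0.5,0],[1,9,19,70,0,0.5,0],[1,12,19,92,0,0.5,0],[1,12,19,92,0,0.5,0]]' >/dev/null; python3 - <<'E'
from h import *
where();goal((-.03,.0432,.1164),40)
cv2.imwrite("pics/d1.png",camera("top")[100:330,300:520,::-1].repeat(2,0).repeat(2,1))
E
```

```text
t 5.1 tcp stand mm [-117.1   48.5  116.9] F stand [0.1 0.5 0.1] w 0.003 g 0.0 q [ 0.25  0.81  0.56  2.06 -0.83  1.23  0.04]
world [ 0.504 -0.177  0.116] shift mm [87.1  5.  -3.5] turn deg [-0.2  0.3  0.3]
```

View pics/d1.png

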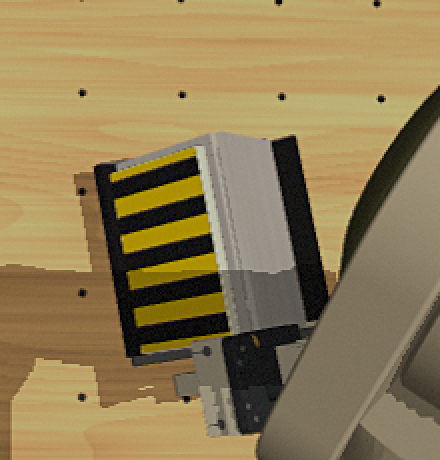

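The view shows the closed fingers just outside the near end of the stand, with the plate still undisturbed. They are ready to push.

```bash
python3 -m jog '[[1,0,5,-2,0,0,0],[1,8,5,-2,0,0,0],[1,16,5,-2,0,0,0],[1,24,5,-2,0,0,0],[1,30,5,-2,0,0,0]]' ; python3 - <<'E'
from h import *
where();goal((-.04,.0432,.1164),40)
E
```

```text
time: 5.57
tcp_pos: [0.4488, -0.1914, 0.1167]
tool_rot: [-2.437, -0.214, 0.076]
force: [-2.4, -1.5, 1.1]
width: 0.003
grip_force: 0.9
t 5.57 tcp stand mm [-87.   38.6 116.7] F stand [-2.6 -1.1  1.1] w 0.003 g 0.9 q [ 0.24  0.83  0.56  2.   -0.84  1.26 -0.  ]
world [ 0.494 -0.179  0.116] shift mm [47.  -3.1  3.1] turn deg [0.1 0.1 0.3]
```

```bash
python3 -m jog '[[1,6,-3,3,0,0,0],[1,14,-3,3,0,0,0],[1,22,-3,3,0,0,0],[1,30,-3,3,0,0,0],[1,36,-3,3,0,0,0]]' ; python3 - <<'E'
from h import *
where();goal((-.04,.0432,.1164),40)
E
```

```text
time: 5.98
tcp_pos: [0.4833, -0.1802, 0.1158]
tool_rot: [-2.436, -0.214, 0.077]
force: [-1.1, -0.9, 0.5]
width: 0.005
grip_force: 0.7
t 5.98 tcp stand mm [-51.   43.8 115.8] F stand [-1.3 -0.7  0.5] w 0.005 g 0.7 q [ 0.2   0.84  0.55  1.95 -0.86  1.28 -0.06]
world [ 0.494 -0.179  0.116] shift mm [11.   0.1 -0.8] turn deg [0.  0.2 0.2]
```

```bash
python3 -m jog '[[1,4,0,0,0,0,0],[1,8,0,0,0,0,0],[1,9,0,0,0,0,0],[1,9,0,0,0,0,0],[1,9,0,0,0,0,0]]' ;python3 -m jog '[[1,-10,0,0,0,0,0],[1,-40,0,0,0,0,0],[1,-70,-10,0,0,0,0],[1,-80,-10,-20,0,0,0],[1,-80,-10,-60,0,0,0]]' ; python3 - <<'E'
from h import *
where()
t=camera("top");cv2.imwrite("pics/e1.png",t[100:330,300:520,::-1].repeat(2,0).repeat(2,1))
hsv=cv2.cvtColor(t,cv2.COLOR_RGB2HSV)
m=cv2.inRange(hsv,(20,170,60),(35,255,255));m[:,:340]=0;m[:,430:]=0;m[:100]=0;m[285:]=0
n,l,st,c=cv2.connectedComponentsWithStats(m)
S=np.c_[X,Y,Z]
for i in range(1,n):
    if st[i,4]>40:
        b=cv2.boxPoints(cv2.minAreaRect(np.argwhere(l==i)[:,::-1].astype(np.float32)));b=b[np.argsort(b[:,0])]
        print(st[i,4],[((onz("top",[b[k:k+2].mean(0)],z)[0]-stand())@S*1e3).round(1) for k,z in((0,.0526),(2,.1292))])
goal((.09,-.02,.23),40)
E
```

```text
time: 6.4
tcp_pos: [0.4911, -0.1789, 0.1159]
tool_rot: [-2.436, -0.213, 0.077]
force: [-0.2, -0.1, 0.1]
width: 0.004
grip_force: 0.0
time: 6.82
tcp_pos: [0.4132, -0.2208, 0.1676]
tool_rot: [-2.43, -0.208, 0.083]
force: [2.7, -0.9, -0.9]
width: 0.003
grip_force: 0.0
t 6.82 tcp stand mm [-127.    15.6  167.6] F stand [ 2.5 -1.3 -0.9] w 0.003 g 0.0 q [ 0.28  0.75  0.61  2.   -0.74  1.33 -0.01]
189 [array([131. ,  83. ,  52.6]), array([130.6,  20.3, 129.2])]
431 [array([103. ,  83.1,  52.6]), array([101.8,  19.9, 129.2])]
442 [array([67.7, 83.9, 52.6]), array([ 68.2,  20. , 129.2])]
451 [array([33.9, 83.6, 52.6]), array([ 34.4,  20.1, 129.2])]
457 [array([-0.7, 84.2, 52.6]), array([  0.3,  20.4, 129.2])]
194 [array([-27.9,  82.6,  52.6]), array([-28.4,  20.3, 129.2])]
world [ 0.633 -0.219  0.23 ] shift mm [215.1 -15.6 -60.7] turn deg [ 0.3 -0.1  0. ]
```

View pics/e1.png

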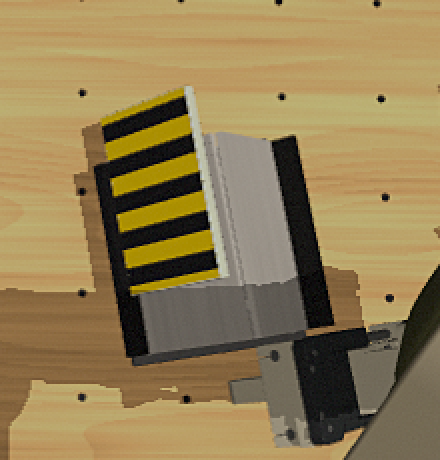

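The plate now lies flat and straight, its centre at stand x ≈ 51 mm and its far end about 46 mm past the stand. I'll go above that end and grip it.

```bash
python3 -m jog '[[0,0,0,-40,0,0,0],[0,40,-2,-75,0,0,0],[0,80,-4,-75,0,0,0],[0,120,-6,-75,0,0,0],[0,160,-8,-75,0,0,0]]' >/dev/null;python3 -m jog '[[0,40,0,0,0,0,0],[0,83,0,0,0,0,0],[0,83,0,0,0,0,0],[0,83,0,0,0,0,0],[0,83,0,0,0,0,0]]' >/dev/null; python3 - <<'E'
from h import *
where();goal((.116,.0271,.1107),40)
E
```

```text
t 7.7 tcp stand mm [114.6 -29.2 230.2] F stand [-0.3  0.1  0.4] w 0.502 g 0.0 q [ 0.17  0.86  0.6   1.46 -0.85  1.62 -0.41]
world [ 0.651 -0.168  0.111] shift mm [  1.7  33.7 127.8] turn deg [0.  0.2 0.1]
```

```bash
python3 -m jog '[[0,1,34,0,0,0,0],[0,1,34,30,0,0,0],[0,1,34,55,0,0,0],[0,1,34,75,0,0,0],[0,1,34,75,0,0,0]]' >/dev/null; python3 - <<'E'
from h import *
where();goal((.116,.0271,.1107),40)
t=camera("top");w=camera("wrist")
cv2.imwrite("pics/f1.png",np.hstack([t[60:270,330:540,::-1].repeat(2,0).repeat(2,1),cv2.resize(w[:,:,::-1],(380,420))]))
E
```

```text
t 8.12 tcp stand mm [114.8  -3.9 149. ] F stand [0.7 0.2 0.3] w 0.5 g 0.0 q [ 0.15  0.93  0.56  1.54 -0.89  1.5  -0.34]
world [ 0.651 -0.168  0.111] shift mm [ 1.5  1.1 49.3] turn deg [-0.2  0.3  0.1]
```

View pics/f1.png

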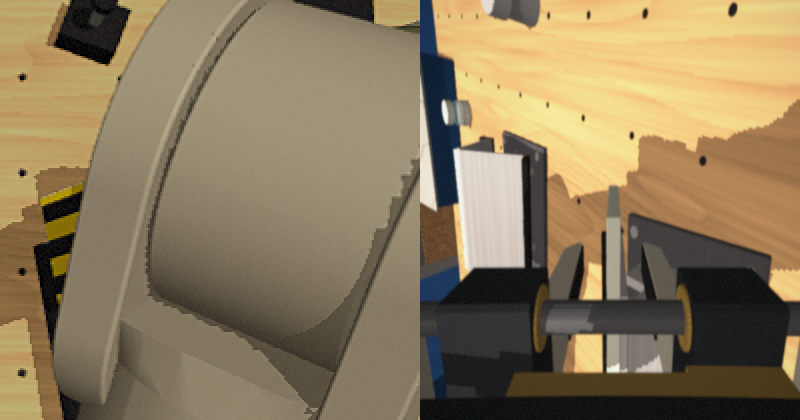

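The wrist view shows the plate's white edge near (613,190), centred between the two fingers. The stand's end starts around (635,215), clear of the fingers, so I descend and grip.

```bash
python3 -m jog '[[0,1,1,12,0,0,0],[0,1,1,25,0,0,0],[0,1,1,38,0,0,0],[0,1,1,49,0,0,0],[0,1,1,49,0,0,0]]' ; python3 - <<'E'
from h import *
where();goal((.116,.0271,.1107),40)
E
```

```text
time: 8.63
tcp_pos: [0.6521, -0.1682, 0.1113]
tool_rot: [-2.433, -0.214, 0.08]
force: [-0.1, 1.0, 1.2]
width: 0.5
grip_force: 0.0
t 8.63 tcp stand mm [117.4  27.  111.3] F stand [0.1 1.  1.2] w 0.5 g 0.0 q [ 0.12  0.95  0.54  1.6  -0.93  1.43 -0.31]
world [ 0.651 -0.168  0.111] shift mm [-1.4  0.3  0.5] turn deg [-0.2  0.3  0.2]
```

```bash
python3 -m jog '[[1,0,0,0,0,0,0],[1,0,0,0,0,0,0],[1,0,0,0,0,0,0],[1,0,0,0,0,0,0],[1,0,0,0,0,0,0]]' 55; python3 -m jog '[[1,0,0,0,0,0,0],[1,0,0,0,0,0,0],[1,0,0,0,0,0,0],[1,0,0,0,0,0,0],[1,0,0,0,0,0,0]]' 55; python3 - <<'E'
from h import *
where();goal((.116,.0271,.1107),40)
E
```

```text
time: 9.05
tcp_pos: [0.653, -0.1716, 0.1137]
tool_rot: [-2.436, -0.213, 0.076]
force: [0.3, -0.3, 0.1]
width: 0.19
grip_force: 0.0
time: 9.47
tcp_pos: [0.6529, -0.171, 0.1139]
tool_rot: [-2.435, -0.213, 0.076]
force: [0.2, 0.1, 4.5]
width: 0.128
grip_force: 55.0
t 9.47 tcp stand mm [117.7  24.1 113.9] F stand [0.3 0.1 4.5] w 0.128 g 55.0 q [ 0.12  0.95  0.54  1.6  -0.93  1.43 -0.31]
world [ 0.651 -0.168  0.111] shift mm [-1.7 -0.2  4.4] turn deg [-0.   0.1  0.2]
```

```bash
python3 -m jog '[[1,0,-8,0,0,0,0],[1,0,-20,-2,0,0,0],[1,0,-38,-15,0,0,0],[1,0,-58,-35,0,0,0],[1,0,-75,-55,0,0,0]]';python3 -m jog '[[1,0,-12,-16,0,0,0],[1,0,-25,-32,0,0,0],[1,0,-25,-32,0,0,0],[1,0,-25,-32,0,0,0],[1,0,-25,-32,0,0,0]]'; python3 - <<'E'
from h import *
where();goal((.116,.0,.26),0)
t=camera("top");s=camera("scene")
cv2.imwrite("pics/g1.png",np.hstack([t[60:270,330:540,::-1].repeat(2,0).repeat(2,1),s[160:400,80:270,::-1].repeat(2,0).repeat(2,1)[:420]]))
E
```

```text
time: 9.88
tcp_pos: [0.6486, -0.1474, 0.2047]
tool_rot: [-2.435, -0.214, 0.079]
force: [0.9, -1.1, -1.0]
width: 0.127
grip_force: 55.0
time: 10.3
tcp_pos: [0.6489, -0.1502, 0.2434]
tool_rot: [-2.435, -0.213, 0.078]
force: [-0.0, 0.2, -1.6]
width: 0.125
grip_force: 55.0
t 10.3 tcp stand mm [117.2  45.4 243.4] F stand [-0.   0.2 -1.6] w 0.125 g 55.0 q [ 0.07  0.79  0.59  1.57 -0.86  1.55 -0.44]
world [ 0.655 -0.195  0.26 ] shift mm [ -1.5  24.1 -41.8] turn deg [-40.    0.1   0.2]
```

View pics/g1.png

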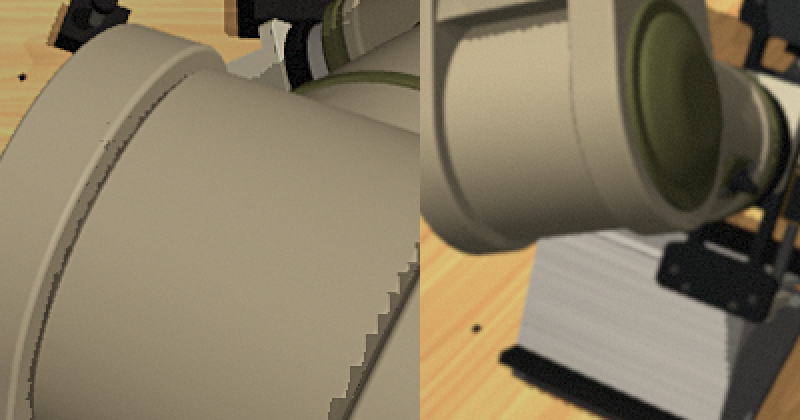

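The arm hides the plate, but the width reading and the 1.6 N load show that it is held. Now I turn it over the ridge.

```bash
python3 -m jog '[[1,0,3,-20,-5,0,0],[1,0,8,-38,-12,0,0],[1,-1,16,-42,-19,0,0],[1,-1,24,-42,-26,0,0],[1,-1,24,-42,-33,0,0]]';python3 - <<'E'
from h import *
where();goal((.116,-.06,.24),-33)
E
```

```text
time: 10.82
tcp_pos: [0.6557, -0.1979, 0.2604]
tool_rot: [-3.015, -0.26, 0.015]
force: [-0.4, 0.6, -3.1]
width: 0.129
grip_force: 55.0
t 10.82 tcp stand mm [115.8  -2.8 260.4] F stand [-0.3  0.6 -3.1] w 0.129 g 55.0 q [-0.22  0.69  0.83  1.68 -0.64  1.14 -0.57]
world [ 0.665 -0.254  0.24 ] shift mm [ 0.  59.2 13.7] turn deg [-39.6  -0.    0.1]
```

```bash
python3 -m jog '[[1,0,12,0,-6,0,0],[1,0,25,0,-13,0,0],[1,0,40,2,-20,0,0],[1,0,55,5,-27,0,0],[1,0,60,6,-34,0,0]]';python3 -m jog '[[1,0,0,0,-6,0,0],[1,0,0,0,-6,0,0],[1,0,0,0,-13,0,0],[1,0,0,0,-13,0,0],[1,0,0,0,-13,0,0]]';python3 - <<'E'
from h import *
where();goal((.117,-.0396,.1269),-40)
s=camera("scene");t=camera("top")
cv2.imwrite("pics/h1.png",np.hstack([t[60:270,330:540,::-1].repeat(2,0).repeat(2,1),s[160:400,80:270,::-1].repeat(2,0).repeat(2,1)[:420]]))
E
```

```text
time: 11.23
tcp_pos: [0.6658, -0.255, 0.248]
tool_rot: [2.656, 0.23, 0.058]
force: [-0.9, -0.9, -2.6]
width: 0.123
grip_force: 55.0
time: 11.65
tcp_pos: [0.6661, -0.2522, 0.2457]
tool_rot: [2.439, 0.216, 0.073]
force: [-0.5, -0.3, -2.0]
width: 0.125
grip_force: 55.0
t 11.65 tcp stand mm [116.9 -58.1 245.7] F stand [-0.6 -0.2 -2. ] w 0.125 g 55.0 q [-0.66  0.92  1.21  1.92 -0.44  0.49 -0.82]
world [ 0.663 -0.234  0.127] shift mm [  0.6 -90.3  79.4] turn deg [-0.2 -0.   0.4]
```

View pics/h1.png

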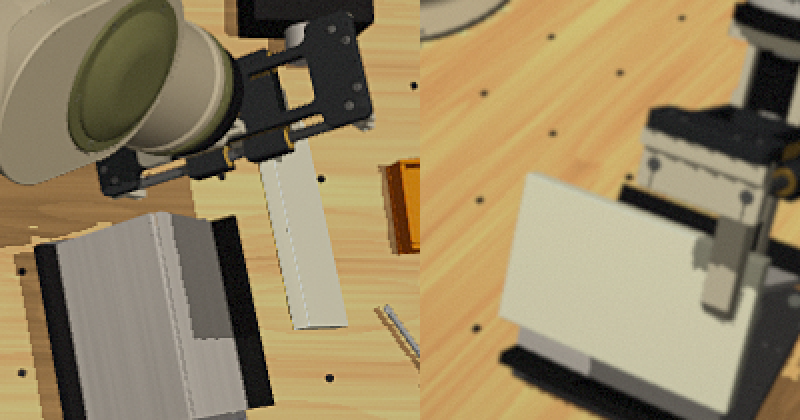

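The plate is held white side up, on the -y side of the ridge and parallel to it. In the left picture its upper edge runs from (265,165) to (295,325). Next I lower it to hover just above the slope.

```bash
python3 -m jog '[[1,0,-20,15,0,0,0],[1,0,-45,33,0,0,0],[1,0,-70,50,0,0,0],[1,0,-90,64,0,0,0],[1,0,-90,64,0,0,0]]';python3 - <<'E'
from h import *
where();goal((.117,-.0243,.1140),-40)
s=camera("scene");t=camera("top")
cv2.imwrite("pics/i1.png",np.hstack([t[60:270,330:540,::-1].repeat(2,0).repeat(2,1),s[160:400,80:270,::-1].repeat(2,0).repeat(2,1)[:420]]))
E
```

```text
time: 12.17
tcp_pos: [0.6602, -0.2253, 0.1372]
tool_rot: [2.442, 0.213, 0.073]
force: [-0.2, 0.3, -2.0]
width: 0.122
grip_force: 55.0
t 12.17 tcp stand mm [115.7 -30.6 137.2] F stand [-0.2  0.3 -2. ] w 0.122 g 55.0 q [-0.64  1.02  1.07  1.99 -0.54  0.34 -0.86]
world [ 0.66  -0.219  0.114] shift mm [  1.4 -19.6  13.8] turn deg [-0.4  0.   0.2]
```

View pics/i1.png

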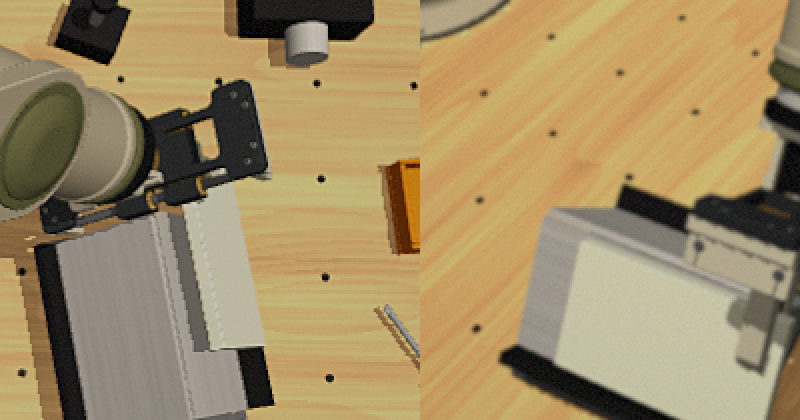

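The plate hovers about 20 mm off the slope, square to the ridge and clear of the ledge. Now I bring it in.

```bash
python3 -m jog '[[1,0,-6,0,0,0,0],[1,0,-12,0,0,0,0],[1,0,-17,2,0,0,0],[1,0,-17,6,0,0,0],[1,0,-17,10,0,0,0]]';python3 - <<'E'
from h import *
where();goal((.117,-.0243,.1140),-40)
E
```

```text
time: 12.68
tcp_pos: [0.6607, -0.2192, 0.1222]
tool_rot: [2.435, 0.214, 0.079]
force: [0.1, -0.2, -2.4]
width: 0.125
grip_force: 55.0
t 12.68 tcp stand mm [117.2 -24.7 122.2] F stand [ 0.  -0.2 -2.4] w 0.125 g 55.0 q [-0.64  1.04  1.05  2.   -0.56  0.31 -0.87]
world [ 0.66  -0.219  0.114] shift mm [-0.2 -5.6  6. ] turn deg [ 0.  -0.2  0.2]
```

```bash
python3 -m jog '[[1,0,-1,1,0,0,0],[1,0,-2,2,0,0,0],[1,0,-3,3,0,0,0],[1,0,-4,4,0,0,0],[1,0,-4,4,0,0,0]]';python3 - <<'E'
from h import *
where();goal((.117,-.0243,.1140),-40)
E
```

```text
time: 13.1
tcp_pos: [0.6602, -0.2191, 0.1163]
tool_rot: [2.436, 0.213, 0.077]
force: [0.7, -1.1, -1.7]
width: 0.124
grip_force: 55.0
t 13.1 tcp stand mm [116.7 -24.5 116.3] F stand [ 0.5 -1.2 -1.7] w 0.124 g 55.0 q [-0.64  1.05  1.04  2.   -0.56  0.31 -0.87]
world [ 0.66  -0.219  0.114] shift mm [ 0.3 -1.7  1.7] turn deg [ 0.  -0.2  0.2]
```

```bash
python3 -m jog '[[1,0,0,1,0,0,0],[1,0,-1,1,0,0,0],[1,0,-1,2,0,0,0],[1,0,-1,2,0,0,0],[1,0,-1,2,0,0,0]]';python3 - <<'E'
from h import *
where();goal((.117,-.0243,.1140),-40)
E
```

```text
time: 13.52
tcp_pos: [0.6605, -0.2195, 0.1146]
tool_rot: [2.436, 0.213, 0.078]
force: [0.3, 2.8, 1.5]
width: 0.131
grip_force: 55.0
t 13.52 tcp stand mm [117.  -24.9 114.6] F stand [0.7 2.7 1.5] w 0.131 g 55.0 q [-0.64  1.05  1.04  2.   -0.56  0.3  -0.87]
world [ 0.66  -0.219  0.114] shift mm [ 0.  -0.8  0. ] turn deg [ 0.  -0.2  0.2]
```

```bash
python3 -m jog '[[1,0,-1,1,0,0,0],[1,0,-1,1,0,0,0],[1,0,-1,1,0,0,0],[0.6,0,-1,1,0,0,0],[0.4,0,-1,1,0,0,0]]' 5;python3 -m jog '[[0.2,0,0,0,0,0,0],[0.2,0,0,0,0,0,0],[0.2,0,0,0,0,0,0],[0.2,0,0,0,0,0,0],[0.2,0,0,0,0,0,0]]';python3 - <<'E'
from h import *
where()
s=camera("scene")
cv2.imwrite("pics/j1.png",s[160:400,80:320,::-1].repeat(2,0).repeat(2,1))
E
```

```text
time: 13.93
tcp_pos: [0.6598, -0.2197, 0.1128]
tool_rot: [2.436, 0.212, 0.077]
force: [-0.4, -0.4, 1.1]
width: 0.227
grip_force: 0.0
time: 14.35
tcp_pos: [0.6603, -0.2196, 0.113]
tool_rot: [2.436, 0.212, 0.078]
force: [0.7, -0.3, 0.5]
width: 0.403
grip_force: 0.0
t 14.35 tcp stand mm [116.7 -25.  113. ] F stand [ 0.6 -0.4  0.5] w 0.403 g 0.0 q [-0.64  1.05  1.04  2.01 -0.56  0.3  -0.87]
```

View pics/j1.png

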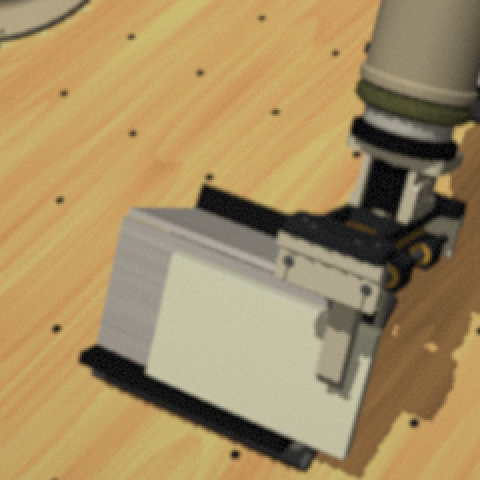

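The plate lies white side up on the -y slope, its lower edge on the ledge from (150,375) to (345,455), and the fingers are open. I back the tool straight out.

```bash
python3 -m jog '[[0.2,0,0,-12,0,0,0],[0.2,0,0,-30,0,0,0],[0.2,0,0,-60,0,0,0],[0.2,0,0,-95,0,0,0],[0.2,0,0,-130,0,0,0]]';python3 -m jog '[[0.2,30,0,0,0,0,0],[0.2,60,0,-20,0,0,0],[0.2,60,0,-20,0,0,0],[0.2,60,0,-20,0,0,0],[0.2,60,0,-20,0,0,0]]';python3 - <<'E'
from h import *
where()
t=camera("top");s=camera("scene");S=np.c_[X,Y,Z]
for name,im in(("scene",s),):
    hsv=cv2.cvtColor(im,cv2.COLOR_RGB2HSV);m=cv2.inRange(im,(165,165,130),(255,255,235))
    m[:240]=0;m[:,:100]=0;m[:,300:]=0;n,l,st,c=cv2.connectedComponentsWithStats(m);i=1+st[1:,4].argmax()
    b=cv2.approxPolyDP(cv2.convexHull(np.argwhere(l==i)[:,::-1].astype(np.int32)),5,True).reshape(-1,2);print(st[i],b.tolist())
    # rays onto plane of the seated plate's outer face: normal (-.766,.643), through (-51.6,90.9)
    o,d=ray(name,b);o=(o-stand())@S;d=d@S;nn=np.array([0,-.766,.643]);p0=np.array([0,-.0516,.0909])
    P=o+d*(((p0-o)@nn)/(d@nn))[:,None];print((P*1e3).round(1).tolist(),(P.mean(0)*1e3).round(1))
cv2.imwrite("pics/k1.png",np.hstack([t[60:270,330:540,::-1].repeat(2,0).repeat(2,1)[:,:400],s[170:380,80:280,::-1].repeat(2,0).repeat(2,1)]))
E
```

```text
time: 14.82
tcp_pos: [0.645, -0.1362, 0.214]
tool_rot: [2.436, 0.211, 0.077]
force: [0.2, -0.1, 0.6]
width: 0.398
grip_force: 0.0
time: 15.23
tcp_pos: [0.7018, -0.114, 0.228]
tool_rot: [2.436, 0.212, 0.077]
force: [-0.3, -0.9, 0.2]
width: 0.4
grip_force: 0.0
t 15.23 tcp stand mm [175.5  72.  228. ] F stand [-0.4 -0.9  0.2] w 0.4 g 0.0 q [-0.85  1.02  1.25  1.84 -0.44  0.65 -1.01]
[ 154  286  115  103 6919] [[268, 326], [250, 388], [154, 346], [167, 286]]
[[135.5, -19.4, 129.3], [133.7, -83.2, 53.3], [-30.9, -83.1, 53.4], [-31.4, -19.2, 129.5]] [ 51.7 -51.2  91.4]
```

View pics/k1.png

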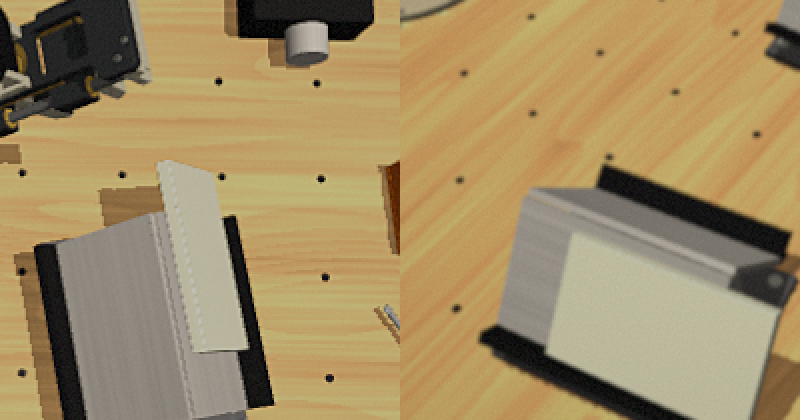

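The plate sits flat on the ledge at x ≈ 52 mm, and its face centre matches the seated position within 1 mm. The gripper is clear, so I hand in.

```bash
python3 -c "
from plant import env
print(env.sign_off())"
```

```text
the job is handed in; nothing more can be done
None
```

The striped plate rests white side out on stand_a's -y slope, its long edge on the ledge and its centre at x ≈ 52 mm by the last camera check; the robot was clear of it, the blue plate was never approached, and the job was handed in at about 15 s (no verdict was returned).

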